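Check the pull gauge at the pump shop counter

ROBOT

A 7-joint arm with a two-finger parallel gripper is mounted at the origin on the work surface. World frame = base frame: x ahead of the robot, y to its left, z up, the work surface at z = 0. Lengths are in m, angles in rad, forces in N, time in s.
With the tool pointing down it reaches from about 0.4 to 0.875 m from the base axis. Payload 6.5 kg.
Tool frame: the origin (TCP) lies between the finger pads; the fingertips stand 14 mm ahead of it and the grasp point (between the pads) lies 5 mm behind it; z points along the fingers, y is the line along which they close (so a half turn about z gives the same grasp; the last joint's range is limited). The gripper opens to 88 mm and grips with 3 to 60 N. Pads are 18 mm wide; open, the fingers measure 123 mm over their backs; the gripper's body (75 mm by 187 mm) begins 45 mm behind the grasp point.
Start: joints at [1.035, 0.536, -0.004, 1.538, 0.003, 1.067, -0.071], TCP at [0.294, -0.58, 0.253] pointing down, gripper open.
Joint ranges: [-2.7, 2.7], [-0.37, 2.16], [-1.27, 1.26], [0.24, 2.4], [-1.31, 4.45], [0.19, 1.91], [-2.76, 2.76]. Speed limits (rad/s): [2.39, 2.39, 3.14, 3.14, 3.14, 3.14, 3.14].

INTERFACE

Orientations are given as a unit quaternion [x, y, z, w].
In Python, from rig import robot, probe_bus, read_camera gives the robot as it stands (robot), with the cameras as plain functions and the readings (probe_bus).
- The arm moves only by the shell command python3 drive.py FILE [OPENING], which reads ROWS from the file FILE. ROWS is one flat JSON list of numbers that holds 1 to 5 rows one after another, with no inner brackets; each row has 6 numbers: dx, dy, dz in shares of 0.75 m (1.0 is 0.75 m), then a rotation vector rx, ry, rz in fractions of the full range, 1 being 4 rad; each row is the pose to reach, as a shift and turn from the pose commanded when the command began, along the tool's axes at that moment; what a row does not reach only later rows make up. A row lasts 1/12 s, in which the tool goes at most 0.0417 m and 0.125 rad, less where a joint would pass 70% of its speed; a pose out of reach is approached as far as the arm can. OPENING is the finger opening in m, set as the command begins (- or left out keeps the last). The fingers move at their own pace and stop on an object; the grip force is fixed at half the most. Time passes only in rows, so rows that do not move let the fingers close. It prints the time, the measured TCP pose, the force, the opening and the grip force at its end. No shift or turn number may pass 1 either way. Input that does not fit is refused with a message, and nothing moves.
- probe_bus.observe(): the state, without advancing time (a new reading comes with each control period).
- read_camera(name): name is "side" or "top" or "wrist"; returns a dict with "color" (420x560x3 uint8, red, green, blue), "range_z" (420x560 float32, m along the optical axis (not along the pixel's ray), 0 where there is no reading), "camera_matrix" (3x3 intrinsics, pixels), "k1" (the pictures are not rectified: a ray, as slopes to the right and down, at radius r is drawn at 1 + k1 r^2 times it, then the intrinsics apply), "position" and "rotation" of the camera in the world; the wrist camera has in their place "tool_from_camera" (4x4, takes a point from camera to tool coordinates, whose origin is the TCP and whose axes are the flange's). Camera axes: x right, y down, z forward; pixel columns grow to the right and rows downward; lengths in m; the calibration is good to about 2 mm. A picture is of the moment at which its call begins: read the wrist's pose just before it.
- robot.hand_in(): hands the job in; it is judged then, once.
The state is a dict: "time_s": time; "joint_pos": joint angles; "joint_velocities": joint speeds; "joint_efforts": joint torques, N m; "tool_pos": TCP position; "ee_rot": TCP orientation; "wrist_force": force on the tool from outside, world axes, zero at the start; "wrist_torque": the same for the moment, N m; "opening": finger opening in m; "finger_force": force on a finger pad.
Only numpy, scipy, OpenCV 4.12 (cv2) and the standard library are available. Lean on these libraries where they do the work, as an engineer would, in place of code of your own. Each camera call takes 0.05 s, during which the arm holds its last target. There are 200 camera calls.

TASK

Do the morning check of the orange-handled pull gauge: draw its handle straight out of the housing until the yellow pointer at its foot stands beside the red tab, and hold it there for two seconds. Then ease the handle back until it is fully home, without letting it snap back, and let go. Leave the blue-handled gauge alone.

Things in the scene. Friction and masses are not known exactly. Their poses are not given: they have to be found in the camera images.
- orange_slide: Upright orange grip, 24 x 24 mm, 10 to 82 mm above the counter, on a level 12 mm steel drawbar (axis 28 mm up) that slides into a fixed housing. Origin: grip's centre line, 60 mm up. +x points into the housing, so it pulls out along -x; y across, z up. Travel 135 mm. A spring pulls it home: 2 N at rest, plus 0.5 N per 10 mm drawn; let go far out, it snaps back.
- orange_mark (a point): Red tab, 8 mm along the scale, clipped on the +y edge of the orange gauge's base rail (8 mm high, 90 mm wide); fixed, 60 to 110 mm out from the grip's home. Point: top of the tab, 24 mm above the counter, 41 mm to +y of the grip's line of travel. Axes as the slide's. The yellow pointer at the foot of the grip (in the grip's middle plane, so x equal means at the tab) passes beside it.
- blue_grip (a point): The same point (centre line, 60 mm above the counter) of the upright blue grip of a second, otherwise identical gauge with its own red tab, beside the orange one, to its left or right. Not to be moved. Each gauge's aluminium housing is 208 mm long, 60 mm wide, 52 mm high, its face 49 mm from the grip when home.

How it is judged:
On the way:
1. the handle's pointer is held within 10 mm of the red tab for 1 s (x of orange_slide in the frame of orange_mark between -0.01 and 0.01 m), for 1 s.
At the end, for the whole second after the job is handed in: the orange handle is back within 6 mm of its home place and at rest, and the blue grip is within 10 mm of where it was (distance of orange_slide from where it was at the start of the episode below 0.006 m and linear speed of orange_slide below 0.02 m/s and distance of blue_grip from where it was at the start of the episode below 0.01 m); the robot touches nothing.
It fails at once if the orange handle is let snap (it moves faster than 0.5 m/s) (linear speed of orange_slide above 0.5 m/s).
It fails at once if the blue handle is moved more than 10 mm (distance of blue_grip from where it was at the start of the episode above 0.01 m).
It also fails if it takes over 40 s, if anything falls off the work surface, if the arm or the gripper's body presses on something with over 40 N, if the wrist force passes 120 N, or if a joint passes its speed limit or range.

## Working session

There is one attempt and no reset: what is moved stays moved. The work goes in short steps, Python scripts to look and compute and a shell command to move; the robot and the scene stay as the last step left them, time stands still between calls to the robot, and variables do not carry over. Pictures are saved under pics/ and viewed, at most 10 in all, crops included, and the job is handed in when it is done.

```bash
ls; mkdir -p pics; cat > h.py <<'E'
import numpy as np, cv2
from rig import robot, probe_bus, read_camera
from scipy.spatial.transform import Rotation as R
def cam(n):
    s=probe_bus.observe(); c=read_camera(n)
    if n=="wrist":
        T=np.eye(4);T[:3,:3]=R.from_quat(s["ee_rot"]).as_matrix();T[:3,3]=s["tool_pos"]
        M=T@np.array(c["tool_from_camera"]); c["position"]=M[:3,3];c["rotation"]=M[:3,:3]
    else:
        q=np.array(c["rotation"],float); c["rotation"]=R.from_quat(q).as_matrix() if q.size==4 else q
    c["position"]=np.array(c["position"]); return c
def cloud(c):
    K=np.array(c["camera_matrix"]);k=c["k1"];z=c["range_z"];v,u=np.indices(z.shape)
    x=(u-K[0,2])/K[0,0];y=(v-K[1,2])/K[1,1];a,b=x.copy(),y.copy()
    for _ in range(8):
        f=1+k*(a*a+b*b);a=x/f;b=y/f
    P=np.stack([a*z,b*z,z],-1)@c["rotation"].T+c["position"]; P[z<=0]=np.nan
    return P
def save(c,f): cv2.imwrite("pics/"+f,c["color"][...,::-1])
E
python3 - <<'E'
from h import *
print(probe_bus.observe())
a=[cam(n) for n in("side","top")]
for c in a: print(c["position"],c["k1"])
cv2.imwrite("pics/a.png",cv2.resize(np.vstack([c["color"][...,::-1] for c in a]),(400*560//420*0+400,600)))
for c,n in zip(a,("side","top")): save(c,n+".png"); np.save(n+"P.npy",cloud(c)); np.save(n+"C.npy",c["color"])
E
```

```text
drive.py
pics
rig.py
{'time_s': 0.0, 'joint_pos': array([ 1.03479098,  0.53715769, -0.00442614,  1.53885447,  0.00261413,
        1.06729408, -0.07120222]), 'joint_velocities': array([-0.00068247,  0.00049608,  0.00185327,  0.00082425, -0.00054864,
       -0.00029046, -0.00024683]), 'joint_efforts': array([ 3.89488405e-04, -5.70984292e+01,  9.90848467e-01, -2.51605099e+01,
       -5.62470965e-02,  1.79851177e-02,  1.59730384e-04]), 'tool_pos': array([ 0.29397574, -0.57906864,  0.25185194]), 'ee_rot': array([ 9.72528988e-01,  2.32780238e-01, -2.68189459e-04, -8.10802056e-04]), 'wrist_force': array([ 0.33977688, -0.24860239,  1.08670773]), 'wrist_torque': array([-0.02850635, -0.03631677, -0.0244856 ]), 'finger_force': 0.0, 'opening': 0.08827264624113768}
[0.08735478 0.48624239 0.83101571] -0.02285550189198957
[ 0.37000938 -0.00256975  1.04494352] -0.08884373171568863
```

View pics/side.png

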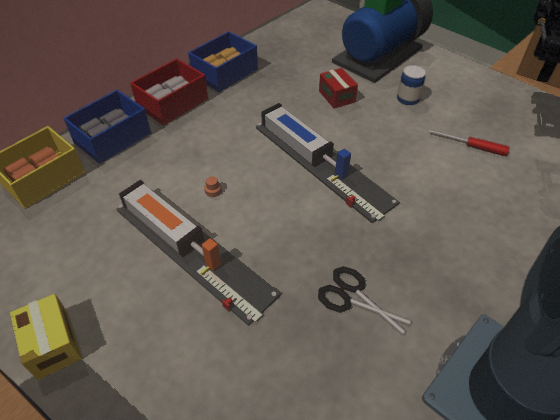

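View pics/top.png

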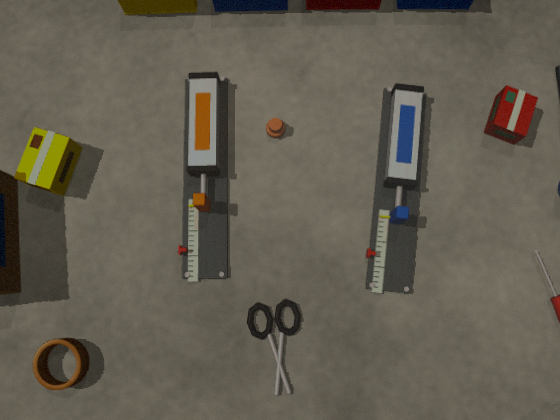

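The side view shows the orange grip at about (211,254) and its tab at (228,303). In the top view the grip is at (200,201), the tab at (183,250) and the blue grip at (402,213). Next I'll segment by colour and measure from both views.

```bash
python3 - <<'E'
from h import *
W={"side":dict(og=(195,230,238,275),ot=(220,238,296,312),bg=(333,355,145,180),oh=(115,205,180,240)),"top":dict(og=(188,212,190,212),ot=(175,190,242,258),bg=(392,412,203,222),oh=(185,222,70,180))}
for n in W:
    P=np.load(n+"P.npy");h=cv2.cvtColor(np.load(n+"C.npy"),cv2.COLOR_RGB2HSV)
    for k,(a,b,c,d) in W[n].items():
        p=P[c:d,a:b].reshape(-1,3);H=h[c:d,a:b].reshape(-1,3).astype(int)
        hue=H[:,0]
        m=(H[:,1]>130)&(H[:,2]>50)&{"og":(hue>4)&(hue<18),"ot":(hue<6)|(hue>172),"bg":(hue>100)&(hue<130),"oh":(hue>4)&(hue<18)}[k]
        if k=="oh":
            q=p[m&(p[:,2]>.04)]; q=q[~np.isnan(q[:,0])]; c0=q.mean(0); d=np.linalg.svd((q-c0)[:,:2],full_matrices=False)[2][0]
            print(n,k,c0.round(4),"axis yaw",np.degrees(np.arctan(d[1]/d[0])),len(q));continue
        q=p[m];q=q[~np.isnan(q[:,0])];t=q[q[:,2]>np.percentile(q[:,2],95)-.006] 
        print(n,k,len(q),"zmax",np.percentile(q[:,2],[2,50,95,99]).round(4),"all",q.mean(0).round(4),"top",t.mean(0).round(4),t.min(0).round(3),t.max(0).round(3))
# metal housing: points at 45..60 mm
    P=P.reshape(-1,3);q=P[(P[:,2]>.046)&(P[:,2]<.058)&(P[:,0]>.45)&(P[:,0]<.85)&(abs(P[:,1]-.15)<.12)].astype(np.float32)
    for s in (1,):
        r=cv2.minAreaRect((q[:,:2]*1000));print(n,"housing rect",r,len(q))
E
```

```text
side og 414 zmax [0.0124 0.0599 0.0815 0.0825] all [0.5594 0.1696 0.0552] top [0.5629 0.1672 0.0797] [0.551 0.154 0.076] [0.578 0.178 0.083]
side ot 71 zmax [0.0069 0.0207 0.0242 0.0251] all [0.4747 0.2113 0.0187] top [0.4753 0.2102 0.0219] [0.466 0.201 0.02 ] [0.485 0.216 0.026]
side bg 79 zmax [0.0316 0.08   0.0816 0.0821] all [ 0.5316 -0.2115  0.0762] top [ 0.5316 -0.213   0.0802] [ 0.521 -0.225  0.077] [ 0.543 -0.202  0.082]
side oh [0.7285 0.1663 0.0469] axis yaw 0.3325318421490915 582
side housing rect ((692.6636962890625, 166.6422882080078), (283.8023376464844, 60.20181655883789), 0.23391306400299072) 1371
top og 259 zmax [0.0184 0.0795 0.0836 0.0848] all [0.5616 0.1598 0.0662] top [0.5647 0.1618 0.0817] [0.554 0.15  0.078] [0.576 0.173 0.086]
top ot 55 zmax [0.0111 0.0227 0.0273 0.0283] all [0.4757 0.2052 0.0223] top [0.4759 0.2059 0.024 ] [0.469 0.198 0.021] [0.484 0.212 0.029]
top bg 176 zmax [0.0497 0.0818 0.0845 0.0859] all [ 0.5322 -0.2159  0.0796] top [ 0.5325 -0.2171  0.0821] [ 0.521 -0.23   0.078] [ 0.544 -0.205  0.087]
top oh [0.7284 0.1628 0.0483] axis yaw 0.13458480329989111 827
top housing rect ((692.848388671875, 162.866455078125), (279.8274841308594, 60.18478775024414), 0.3360661268234253) 2407
```

Both views agree:

| Point | Position | Check |
|---|---|---|
| Orange grip | (0.564, 0.1645), top at 0.08 | Height matches |
| Red tab | (0.4755, 0.206) | 41 mm to +y, 88 mm out |
| Blue grip | y −0.215 | Well clear |

The gauge yaw is about 0.2°. I'll turn the tool in line with the gauge while travelling.

The rows are not in the units I measure in: shifts go in shares of 0.75 m and turns go in shares of 4 rad. I convert before sending: 0.146 m / 0.75 = 0.1947, -0.137 m / 0.75 = -0.1827, 0.466 rad / 4 = 0.1165.

```bash
echo '[0.0387,-0.036,0,0,0,0.03,0.0773,-0.0733,0,0,0,0.06,0.1173,-0.1093,0,0,0,0.09,0.156,-0.1453,0,0,0,0.1165,0.1947,-0.1827,0,0,0,0.1165]' > rows.txt && python3 drive.py rows.txt 0.088; python3 -c "
from h import *
s=probe_bus.observe();print(s['tool_pos'],s['ee_rot'],s['joint_pos'])"
```

```text
time_s: 0.52
tool_pos: [0.3626, -0.3894, 0.2524]
ee_rot: [1.0, -0.001, -0.0, -0.0]
wrist_force: [1.2, -0.2, -0.2]
opening: 0.0878
finger_force: 0.0
[ 0.36264391 -0.38936776  0.25239189] [ 9.99999460e-01 -1.01388303e-03 -1.81508044e-04 -1.41297319e-04] [ 0.70279548  0.33586373  0.04148968  1.85346451 -0.01672562  0.95305691
 -0.82116045]
```

Converted, -0.185 m / 0.75 = -0.2467, -0.148 m / 0.75 = -0.1973.

```bash
echo '[0.0173,-0.0493,0,0,0,0,0.036,-0.0987,0,0,0,0,0.0533,-0.148,0,0,0,0,0.072,-0.1973,0,0,0,0,0.0893,-0.2467,0,0,0,0]' > rows.txt && python3 drive.py rows.txt
echo '[0.0173,-0.0493,0,0,0,0,0.036,-0.0987,0,0,0,0,0.0533,-0.148,0,0,0,0,0.072,-0.1973,0,0,0,0,0.0893,-0.2467,0,0,0,0]' > rows.txt && python3 drive.py rows.txt
echo '[0.0173,-0.0493,0,0,0,0,0.036,-0.0987,0,0,0,0,0.0533,-0.148,0,0,0,0,0.072,-0.1973,0,0,0,0,0.0893,-0.2467,0,0,0,0]' > rows.txt && python3 drive.py rows.txt
echo '[0,0,0,0,0,0,0,0,0,0,0,0]' > rows.txt && python3 drive.py rows.txt
python3 - <<'E'
from h import *
c=cam("wrist");save(c,"w1.png");P=cloud(c);s=probe_bus.observe();print(s["tool_pos"],s["ee_rot"],s["time_s"],s["joint_pos"])
h=cv2.cvtColor(c["color"],cv2.COLOR_RGB2HSV).astype(int)
m=(h[...,1]>130)&(h[...,2]>50)
for k,mm in (("o",(h[...,0]>4)&(h[...,0]<18)&(P[...,2]>.07)),("t",((h[...,0]<5)|(h[...,0]>172))&(P[...,2]>.018)&(P[...,2]<.04))):
    q=P[m&mm]; print(k,len(q)); 
    if len(q): print(q.mean(0),q.min(0),q.max(0),np.argwhere(m&mm).mean(0))
E
```

```text
time_s: 0.93
tool_pos: [0.4288, -0.2041, 0.2526]
ee_rot: [1.0, 0.002, -0.0, 0.0]
wrist_force: [0.5, -0.8, 0.2]
opening: 0.0881
finger_force: 0.0
time_s: 1.35
tool_pos: [0.4951, -0.0189, 0.2526]
ee_rot: [1.0, 0.002, -0.0, 0.0]
wrist_force: [0.0, -0.0, -0.1]
opening: 0.0879
finger_force: 0.0
time_s: 1.77
tool_pos: [0.5615, 0.1662, 0.2524]
ee_rot: [1.0, 0.002, -0.0, 0.0]
wrist_force: [1.3, -0.4, 0.2]
opening: 0.0879
finger_force: 0.0
time_s: 1.93
tool_pos: [0.5609, 0.1673, 0.2521]
ee_rot: [1.0, 0.004, -0.001, -0.0]
wrist_force: [0.4, -0.5, 0.3]
opening: 0.088
finger_force: 0.0
[0.56084642 0.16473474 0.25203695] [ 9.99996245e-01  2.64424262e-03 -6.52515493e-04  3.04997996e-04] 1.9833 [-0.18629489  0.43833665 -0.23405065  1.70650231  0.11644044  1.01178905
 -2.02651675]
o 777
[0.56817019 0.16483055 0.08136249] [0.55540667 0.11678045 0.07020458] [0.58776254 0.21922688 0.32115302] [187.02187902 281.15830116]
t 143
[0.47936749 0.20775043 0.02206108] [0.47041606 0.19944971 0.01862775] [0.48758887 0.21449731 0.024776  ] [255.51748252 239.32867133]
```

View pics/w1.png

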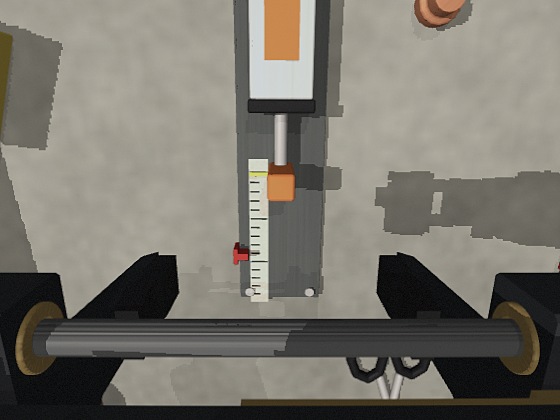

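The wrist view shows the grip top at about (281,185), between the open fingers in y, and the tab at (239,255). It gives the same 88 to 89 mm offset. I'll go down now.

Converted, 0.175 m / 0.75 = 0.2333, 0.04 m / 0.75 = 0.0533.

```bash
echo '[0.0053,0,0.0533,0,0,0,0.0067,0,0.1067,0,0,0,0.0067,0,0.16,0,0,0,0.0067,0,0.2,0,0,0,0.0067,0,0.2333,0,0,0]' > rows.txt && python3 drive.py rows.txt
echo '[0,0,0.02,0,0,0,0,0,0.0333,0,0,0,0,0,0.0333,0,0,0,0,0,0.0333,0,0,0]' > rows.txt && python3 drive.py rows.txt
```

```text
time_s: 2.4
tool_pos: [0.5649, 0.1615, 0.0751]
ee_rot: [1.0, 0.001, -0.001, 0.001]
wrist_force: [-0.4, 0.2, 0.6]
opening: 0.0879
finger_force: 0.0
time_s: 2.73
tool_pos: [0.5665, 0.1634, 0.053]
ee_rot: [1.0, 0.001, -0.0, 0.0]
wrist_force: [0.3, 0.6, -0.1]
opening: 0.0879
finger_force: 0.0
```

```bash
for i in 1 2 3; do echo '[0,0,0,0,0,0,0,0,0,0,0,0,0,0,0,0,0,0,0,0,0,0,0,0]' > rows.txt && python3 drive.py rows.txt 0.0; done
```

```text
time_s: 3.07
tool_pos: [0.5668, 0.1646, 0.0535]
ee_rot: [1.0, 0.002, 0.001, -0.0]
wrist_force: [0.5, 0.4, 0.6]
opening: 0.0632
finger_force: 0.0
time_s: 3.4
tool_pos: [0.5663, 0.1645, 0.0527]
ee_rot: [1.0, 0.002, -0.0, -0.0]
wrist_force: [-0.5, -0.2, 0.7]
opening: 0.0366
finger_force: 0.0
time_s: 3.73
tool_pos: [0.5663, 0.1645, 0.0527]
ee_rot: [1.0, 0.002, -0.0, -0.0]
wrist_force: [0.5, 0.3, 1.1]
opening: 0.0238
finger_force: 30.0
```

Gripped at 24 mm with 30 N. I'll draw it out about 80 mm first, then measure.

Converted, -0.034 m / 0.75 = -0.0453, -0.026 m / 0.75 = -0.0347.

```bash
echo '[-0.0053,0,0,0,0,0,-0.0133,0,0,0,0,0,-0.024,0,0,0,0,0,-0.0347,0,0,0,0,0,-0.0453,0,0,0,0,0]' > rows.txt && python3 drive.py rows.txt
echo '[-0.0107,0,0,0,0,0,-0.0213,0,0,0,0,0,-0.032,0,0,0,0,0,-0.0427,0,0,0,0,0,-0.0533,0,0,0,0,0]' > rows.txt && python3 drive.py rows.txt
echo '[-0.008,0,0,0,0,0,-0.0133,0,0,0,0,0,-0.0133,0,0,0,0,0,-0.0133,0,0,0,0,0]' > rows.txt && python3 drive.py rows.txt
python3 - <<'E'
from h import *
cs=[]
for n in("side","top","wrist"):
    c=cam(n);P=cloud(c);np.save(n+"P2.npy",P);np.save(n+"C2.npy",c["color"]);save(c,n+"2.png")
    cs.append(c["color"][...,::-1])
s=cs[0][250:340,180:300];t=cs[1][180:290,150:250]
cv2.imwrite("pics/c2.png",np.hstack([cv2.resize(s,(400,300),interpolation=2),cv2.resize(t,(330,300),interpolation=2)]))
print(probe_bus.observe()["tool_pos"])
E
```

```text
time_s: 4.15
tool_pos: [0.5316, 0.1644, 0.0527]
ee_rot: [1.0, 0.002, 0.0, -0.0]
wrist_force: [4.2, 1.8, -5.5]
opening: 0.0239
finger_force: 30.0
time_s: 4.57
tool_pos: [0.492, 0.1643, 0.0527]
ee_rot: [1.0, 0.002, 0.001, -0.0]
wrist_force: [6.4, 1.7, -9.2]
opening: 0.0237
finger_force: 30.0
time_s: 4.9
tool_pos: [0.4821, 0.1643, 0.0527]
ee_rot: [1.0, 0.002, 0.0, -0.0]
wrist_force: [6.6, 2.2, -9.8]
opening: 0.0239
finger_force: 30.0
[0.48232477 0.16430427 0.05267294]
```

View pics/c2.png

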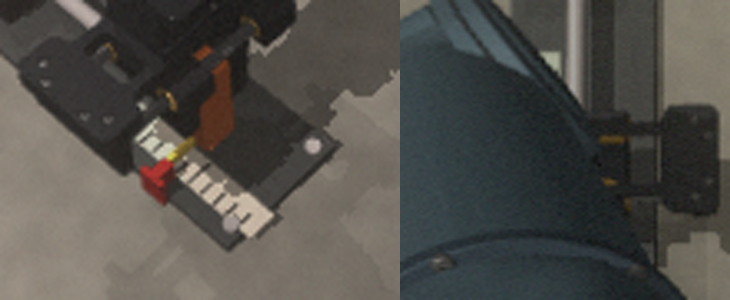

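View pics/wrist2.png

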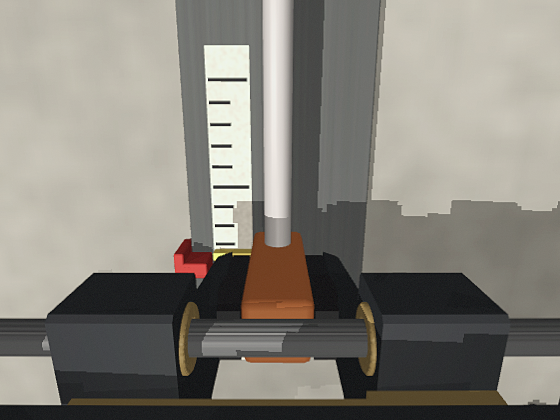

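The pointer (yellow) is beside the red tab in both crops: at (215,253) in the wrist picture, next to the tab at (192,258). Now the numeric gap.

```bash
python3 - <<'E'
import numpy as np,cv2
for n,(a,b,c,d) in dict(side=(210,245,280,315),wrist=(170,255,235,285)).items():
    P=np.load(n+"P2.npy")[c:d,a:b];h=cv2.cvtColor(np.load(n+"C2.npy"),cv2.COLOR_RGB2HSV)[c:d,a:b].astype(int);H=h[...,0]
    m=(h[...,1]>130)&(h[...,2]>50)&(P[...,1]>.178)
    for k,mm in(("y",(H>22)&(H<36)),("r",(H<5)|(H>174))):
        q=P[m&mm];q=q[~np.isnan(q[:,0])];print(n,k,len(q),q.mean(0).round(4),np.percentile(q,[3,50,97],axis=0).round(4).tolist())
E
```

```text
side y 7 [0.4804 0.1933 0.0147] [[0.4784, 0.1912, 0.0126], [0.4799, 0.193, 0.0155], [0.4825, 0.1959, 0.0168]]
side r 77 [0.4744 0.2112 0.0183] [[0.467, 0.2025, 0.0068], [0.4738, 0.2131, 0.0201], [0.4834, 0.216, 0.0243]]
wrist y 188 [0.4853 0.1865 0.0151] [[0.4837, 0.1789, 0.0097], [0.4847, 0.1858, 0.0135], [0.4939, 0.196, 0.0385]]
wrist r 966 [0.4822 0.2067 0.0187] [[0.4764, 0.1988, 0.007], [0.4819, 0.2075, 0.021], [0.4872, 0.2139, 0.0233]]
```

Pull 4 mm more, then hold for 2.3 s.

Converted, -0.004 m / 0.75 = -0.0053.

```bash
echo '[-0.0053,0,0,0,0,0,-0.0053,0,0,0,0,0,-0.0053,0,0,0,0,0]' > rows.txt && python3 drive.py rows.txt|head -2
for i in 1 2 3 4 5 6; do echo '[0,0,0,0,0,0,0,0,0,0,0,0,0,0,0,0,0,0,0,0,0,0,0,0,0,0,0,0,0,0]' > rows.txt && python3 drive.py rows.txt|head -2; done
python3 - <<'E'
from h import *
c=cam("side");P=cloud(c)[280:315,210:245];h=cv2.cvtColor(c["color"],cv2.COLOR_RGB2HSV)[280:315,210:245].astype(int);H=h[...,0]
m=(h[...,1]>130)&(h[...,2]>50)&(P[...,1]>.178)
for mm in((H>22)&(H<36),(H<5)|(H>174)): print(np.nanmean(P[m&mm],0),(m&mm).sum())
E
```

```text
time_s: 5.3
tool_pos: [0.4783, 0.1643, 0.0527]
time_s: 5.72
tool_pos: [0.4785, 0.1643, 0.0527]
time_s: 6.13
tool_pos: [0.4785, 0.1643, 0.0527]
time_s: 6.55
tool_pos: [0.4785, 0.1643, 0.0527]
time_s: 6.97
tool_pos: [0.4785, 0.1643, 0.0527]
time_s: 7.38
tool_pos: [0.4785, 0.1643, 0.0527]
time_s: 7.8
tool_pos: [0.4785, 0.1643, 0.0527]
[0.47634712 0.19201564 0.01515789] 2
[0.47454533 0.21088256 0.01843982] 79
```

Held for 2.5 s with the pointer within about 2 mm of the tab. Next I'll ease it home, slowing near the stop.

Converted, 0.034 m / 0.75 = 0.0453, 0.026 m / 0.75 = 0.0347.

```bash
echo '[0.0053,0,0,0,0,0,0.0133,0,0,0,0,0,0.024,0,0,0,0,0,0.0347,0,0,0,0,0,0.0453,0,0,0,0,0]' > rows.txt && python3 drive.py rows.txt|grep -E 'pos|force'
echo '[0.0107,0,0,0,0,0,0.0213,0,0,0,0,0,0.032,0,0,0,0,0,0.0427,0,0,0,0,0,0.0507,0,0,0,0,0]' > rows.txt && python3 drive.py rows.txt|grep -E 'pos|force'
echo '[0.0053,0,0,0,0,0,0.0107,0,0,0,0,0,0.0147,0,0,0,0,0,0.0173,0,0,0,0,0,0.0173,0,0,0,0,0]' > rows.txt && python3 drive.py rows.txt|grep -E 'pos|force'
echo '[0.0013,0,0,0,0,0,0.0027,0,0,0,0,0,0.0027,0,0,0,0,0,0.0027,0,0,0,0,0]' > rows.txt && python3 drive.py rows.txt|grep -E 'pos|force'
```

```text
tool_pos: [0.5124, 0.1644, 0.0527]
wrist_force: [4.6, 1.9, -7.2]
finger_force: 30.0
tool_pos: [0.5509, 0.1644, 0.0527]
wrist_force: [2.5, 1.5, -3.9]
finger_force: 30.0
tool_pos: [0.5635, 0.1645, 0.0527]
wrist_force: [2.6, 1.9, -4.8]
finger_force: 30.0
tool_pos: [0.5652, 0.1645, 0.0527]
wrist_force: [2.0, 2.0, -3.2]
finger_force: 30.0
```

Converted, 0.0015 m / 0.75 = 0.002, 0.001 m / 0.75 = 0.0013.

```bash
echo '[0.0013,0,0,0,0,0,0.002,0,0,0,0,0,0.002,0,0,0,0,0,0.002,0,0,0,0,0]' > rows.txt && python3 drive.py rows.txt|grep -E 'pos|force'
```

```text
tool_pos: [0.5662, 0.1646, 0.0527]
wrist_force: [-0.4, 2.1, -1.0]
finger_force: 30.0
```

The force has dropped to zero, so the handle is on its stop. I'll open the gripper and lift away.

Converted, -0.14 m / 0.75 = -0.1867, -0.11 m / 0.75 = -0.1467.

```bash
echo '[0,0,0,0,0,0,0,0,0,0,0,0,0,0,0,0,0,0,0,0,0,0,0,0,0,0,0,0,0,0]' > rows.txt && python3 drive.py rows.txt 0.088 |grep -E 'force|open'
echo '[0,0,0,0,0,0,0,0,0,0,0,0,0,0,0,0,0,0,0,0,0,0,0,0,0,0,0,0,0,0]' > rows.txt && python3 drive.py rows.txt |grep -E 'force|open'
echo '[0,0,-0.0267,0,0,0,0,0,-0.0667,0,0,0,0,0,-0.1067,0,0,0,0,0,-0.1467,0,0,0,0,0,-0.1867,0,0,0]' > rows.txt && python3 drive.py rows.txt
echo '[0,0,-0.04,0,0,0,0,0,-0.08,0,0,0,0,0,-0.08,0,0,0,0,0,-0.08,0,0,0]' > rows.txt && python3 drive.py rows.txt|grep pos
python3 - <<'E'
from h import *
c=cam("side");P=cloud(c);save(c,"end.png");h=cv2.cvtColor(c["color"],cv2.COLOR_RGB2HSV)
for f,(a,b,x,y),(l,u) in(("o",(195,230,238,275),(4,18)),("b",(333,355,145,180),(100,130))):
  for C,Q in((np.load("sideC.npy"),np.load("sideP.npy")),(c["color"],P)):
    H=cv2.cvtColor(C,cv2.COLOR_RGB2HSV)[x:y,a:b].astype(int);p=Q[x:y,a:b]
    m=(H[...,1]>130)&(H[...,2]>50)&(H[...,0]>l)&(H[...,0]<u)&(p[...,2]>.074)
    print(f,m.sum(),p[m].mean(0).round(4))
E
```

```text
wrist_force: [0.2, 0.3, -0.3]
opening: 0.055
finger_force: 0.0
wrist_force: [-0.7, -0.1, -0.3]
opening: 0.0871
finger_force: 0.0
time_s: 11.02
tool_pos: [0.5665, 0.1644, 0.1941]
ee_rot: [1.0, 0.002, -0.0, 0.0]
wrist_force: [0.6, 0.1, -0.5]
opening: 0.0881
finger_force: 0.0
tool_pos: [0.5677, 0.1649, 0.2545]
o 136 [0.5627 0.1674 0.0794]
o 141 [0.5626 0.1672 0.0793]
b 70 [ 0.5318 -0.2126  0.0799]
b 16 [ 0.5321 -0.2119  0.0803]
```

The orange handle is back at its starting place to within about 0.2 mm, and the blue grip hasn't moved. Handing in.

```bash
python3 -c "
from rig import robot, probe_bus, read_camera
print(robot.hand_in())"
```

```text
the job is handed in; nothing more can be done
None
```

The check is done and handed in, with no verdict returned: the orange handle was drawn 88 mm to within about 2 mm of the red tab, held 2.5 s, eased fully home and released, and the blue gauge was not touched.

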